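# Change the twine spool on the counter stand

## Robot

A 6-joint arm with a two-finger parallel gripper is mounted at the origin on the work surface; the furniture and walls round the work are solid. World frame = base frame: x ahead of the robot, y to its left, z up, the work surface at z = 0. Lengths are in mm, angles in rad, forces in N, time in s.
With the tool pointing down it reaches from about 350 to 775 mm from the base axis. Payload 7.3 kg.
Tool frame: the origin (TCP) lies between the finger pads; the fingertips stand 8 mm ahead of it and the grasp point (between the pads) lies 11 mm behind it; y points along the fingers, z is the direction in which the jaws open and shut, and the axes are right-handed (so a half turn about y gives the same grasp; the last joint's range is limited). The gripper opens to 92 mm and grips with 3 to 60 N. Pads are 19 mm wide; open, the fingers measure 130 mm over their backs; the gripper's body (75 mm by 190 mm) begins 47 mm behind the grasp point.
Start: joints at [-1.374, 0.342, 1.524, -0, 1.275, -0.146], TCP at [176.489, -494.465, 234.741] pointing down, gripper open.
Joint ranges: [-2.53, 2.53], [-0.77, 2.02], [0.04, 2.7], [-1, 4.14], [0.28, 2.66], [-3.11, 3.11]. Speed limits (rad/s): [2.57, 2.57, 3.14, 3.14, 3.14, 3.14].

## Interface

Orientations are given as [roll, pitch, yaw] about the fixed x, y, z axes, in that order (R = Rz(yaw) Ry(pitch) Rx(roll)).
In Python, from plant import bot, vision, job gives the robot as it stands. The module is installed in compiled form; this text tells all that it offers.
- The arm moves only by the tool arm_command, never from a script. Its argument "deltas" is a list of rows, each a list of 4 numbers: the shift along the tool's x, y, z in m, then the turn about the tool's y in degrees. In form: [[x, y, z, twist], ...]. A call has 1 to 5 rows; each row shifts and turns the commanded pose from where the row before left it, along the tool's axes as they then stand; what a row does not reach is not made up. A row lasts 1/10 s, in which the tool goes at most 50 mm and 8.59 degrees, less where a joint would pass 70% of its speed; a pose out of reach is approached as far as the arm can. A call is refused whole if a number of a shift passes 0.05 or a number of a turn 8.59, either way. A call with a gripper value outside its range is refused whole. "claw" is the closure in counts, from 0 (fully open) to 255 (shut), set as the call begins (left out, the last holds). The fingers move at their own pace and stop on an object; the grip force is fixed at half the most. Time passes only in rows, so rows that do not move let the fingers close. It gives the time, the measured TCP pose, the force and the opening at its end, in the units of the state.
- bot.get_obs(): the state, without advancing time (a new reading comes with each control period).
- vision.capture(name): name is "side" or "top"; returns a dict with "img" (384x512x3 uint8, red, green, blue), "camera_matrix" (3x3 intrinsics, pixels), "world_to_cam" (4x4, takes a point from world to camera coordinates). Camera axes: x right, y down, z forward; pixel columns grow to the right and rows downward; lengths in mm; the calibration is good to about 2 mm. A picture is of the moment at which its call begins. There is no depth.
- job.close_job(): hands the job in, once; it reports no verdict.
Trained networks look in a picture, given as the dict that the camera call returned (one of the last four; its "shot" number tells which), for a name from the list of things; names that differ only in an ending like _2 or _b are one class to them, and where a whole thing is asked for, a point or a joint stands for the part that bears it (a point fixed in the world has none). Each returns a list of dicts, best first, with "confidence" (0 to 1); they miss things now and then, are a little off and sometimes report something else, mostly with a low value. They report only what shows in the picture. A call takes as long as a camera call. They do not tell look-alikes from the thing itself.
- vision.find_in(picture, name): "xyz" ([x, y, z] in mm, in the coordinates of the camera as it stood for that picture, good to about 4 mm: the middle of the surface that is visible of it).
- vision.regions_of(picture, name): "mask" (384x512 bool, what is visible of it).
The state is a dict: "time": time; "joint_positions": joint angles; "dq": joint speeds; "tau": joint torques, N m; "tool_pos": TCP position; "tcp_rot": TCP orientation; "contact_force": force on the tool from outside, world axes, zero at the start; "moment": the same for the moment, N m; "grip_width": finger opening in mm.
Only numpy, scipy, OpenCV 4.12 (cv2) and the standard library are available. Lean on these libraries where they do the work, as an engineer would, in place of code of your own. Each camera call takes 0.05 s, during which the arm holds its last target. There are 200 camera calls.

## Task

The twine on the stand is used up: swing the guide arm aside, lift the empty core off the spindle and put it fully home on the free middle peg of the sloping rack, and lower the full spool from the rack gently onto the spindle until it sits down on the stand. Then swing the guide arm back to its stop so that its eye is over the spool again. Leave the part-used spool on its peg and the milk carton, sugar shaker and measuring jug standing where they are.

Things in the scene. Friction and masses are not known exactly. Their poses are not given: they have to be found in the camera images.
- stand: Fixed steel spool stand. Origin on the worktop under its upright spindle, z up. Base plate 116 (x) by 215 (y) mm, 16 mm thick, y = -157 to +58 mm; black seat, top 20 mm above the worktop; spindle 20 mm thick, tapered tip 110 mm above the worktop; 16 mm post at y = -115 mm carries the guide arm. It stands on the robot's left or right.
- stand_seat (a point): Middle of the stand's seat, on the spindle axis, 20 mm above the worktop: where the underside of a seated spool's base disc is centred.
- stand_hinge (a point): On the vertical hinge axis of the guide arm, at the arm's height (165 mm above the worktop).
- guide_arm (a joint): Turn of the guide arm about the post, rad, anticlockwise from above: 0 = against its stop, eye over the spindle (arm along the stand's +y); grows as it swings towards the stand's -x; 2.1 = other end. It stays where it is left. Starts at 0 to 0.2.
- guide_arm_knob (a point): Top end of the arm's round upright grip knob, black, 15 mm thick, 75 mm from the hinge axis, standing 33 mm above the arm rod (its top is 203 mm above the worktop). The knob can be pinched from above.
- guide_arm_eye (a point): Centre of the wire eye at the end of the arm (ring 32 mm across), 115 mm from the hinge axis, 165 mm above the worktop. With the arm rod (9 mm thick) it stands 35 mm over the top of a seated spool.
- rack: Low light-wood rack with a board that slopes 26 degrees, its face towards the robot, fixed to the worktop. Origin on the worktop under the foot of the middle peg; x away from the robot and up the slope, y to the left. 340 mm wide, about 130 mm deep, 95 mm high at the back.
- rack_board: The rack's sloping board. Origin at the foot of the middle peg on its face; z along the pegs (26 degrees from vertical, leaning towards the robot), y along the row to the left, x up the slope. Pegs at y = +110, 0, -110 mm, each 20 mm thick, 56 mm long, tapered tip. A 12 mm lip at the lower edge, 65 mm from the pegs.
- peg_middle (a point): Foot of the middle peg, on the board's face. This peg is free at the start: the empty core belongs here.
- full_spool: Full spool: white core with twine wound 80 mm thick. Origin at the centre of the underside of its base disc, z along the bore to the collar. Disc 84 mm across, 6 mm thick; twine from 6 to 68 mm; above it a bare collar, 36 mm outside, 68 to 110 mm, to hold it by; bore 25 mm all through. 0.2 to 0.42 kg. Starts on the left or right peg of the rack.
- part_spool: Part-used spool: the same core with twine only 54 mm thick, on the other end peg of the rack. To be left there.
- empty_core: Empty core: the same white core without twine (base disc 84 mm, tube 36 mm outside, 110 mm long, bore 25 mm). Origin at the centre of the underside of its base disc, z along the bore. At the start seated on the stand's spindle.
- sugar_shaker: Sugar shaker, 44 mm across and 90 mm high, standing in front of the work. Origin at the centre of its underside.
- milk_carton: Milk carton, 69 x 100 x 182 mm, standing behind the work. Origin at the centre of its underside.
- measuring_jug: Clear plastic measuring jug, 120 x 169 x 135 mm, standing at the front left. Origin at the centre of its underside.
Not all that is in view belongs to the job. Leave any blue or red look-alike of the full_spool alone.

How it is judged:
By the outcome, as a careful person would: the job done as asked, in the order asked, and still so for the second after the job is handed in, with the robot touching nothing.
It also fails if it takes over 72 s, if anything falls off the work surface, if the arm or the gripper's body presses on something with over 40 N, if the wrist force passes 120 N, or if a joint passes its speed limit or range.

## Working session

There is one attempt and no reset: what is moved stays moved. The work goes in short steps, Python scripts to look and compute and a tool call to move; the robot and the scene stay as the last step left them, time stands still between calls to the robot, and variables do not carry over. Pictures are saved under pics/ and viewed, about 8 in all and at most 12, crops included, and the job is handed in when it is done.

Besides the shell and the picture viewer there is one more tool, called after ">>>" as name(argument=value, ...) on one line, values as JSON. arm_command: Moves the arm, as the interface text tells. Its arguments: {"type":"object","properties":{"deltas":{"type":"array","items":{"type":"array","items":{"type":"number"}}},"claw":{"type":"number"}},"required":["deltas"]}

```bash
mkdir -p pics
cat > h.py <<'E'
import numpy as np, cv2
from plant import bot, vision, job
def world(pic,p):
    T=np.linalg.inv(np.array(pic["world_to_cam"])); return (T@np.r_[p,1])[:3]
def save(pic,name,crop=None,s=1):
    im=pic["img"][:,:,::-1]
    if crop: a,b,c,d=crop; im=im[b:d,a:c]
    cv2.imwrite("pics/"+name,cv2.resize(im,None,fx=s,fy=s,interpolation=cv2.INTER_CUBIC))
def proj(pic,P):
    q=np.array(pic["world_to_cam"])@np.r_[P,1]; u=np.array(pic["camera_matrix"])@q[:3]; return u[:2]/u[2]
E
python3 - <<'E'
from h import *
print(bot.get_obs())
for c in("top","side"):
    p=vision.capture(c); save(p,c+"0.png",s=1.5)
    print(c,np.round(np.linalg.inv(p["world_to_cam"])[:3,3]))
    for n in["stand","guide_arm","guide_arm_knob","guide_arm_eye","rack","rack_board","full_spool","part_spool","empty_core","sugar_shaker","milk_carton","measuring_jug"]:
        try:
            for r in vision.find_in(p,n)[:4]:
                w=world(p,r["xyz"]); print(n,round(r["confidence"],2),w.round(),proj(p,w).round())
        except Exception as e: print(n,e)
E
```

```text
{'time': 0.0, 'joint_positions': array([-1.37400157e+00,  3.42725343e-01,  1.52505650e+00, -3.29715563e-05,
        1.27538852e+00, -1.46007025e-01]), 'dq': array([-1.17933947e-03, -2.11646987e-03,  1.58960942e-03,  3.48248312e-05,
       -7.95882142e-04,  3.95622981e-04]), 'tau': array([-4.74817516e-04, -4.31244600e+01, -2.44220763e+01,  7.14959647e-02,
        5.58614067e-02, -1.14956806e-04]), 'tool_pos': array([ 176.39355948, -494.04259769,  234.02981456]), 'tcp_rot': array([-1.57236184e+00,  1.98346459e-04, -2.79878140e+00]), 'contact_force': array([-0.08977751,  1.38869724,  0.02518141]), 'moment': array([-0.00649596,  0.00388832,  0.01494228]), 'grip_width': 92.05809824044991}
top [ 445.    0. 1502.]
stand 0.88 [ 644. -261.   16.] [321. 168.]
guide_arm 0.71 [ 642. -249.  168.] [325. 163.]
guide_arm_eye 0.6 [ 623. -188.   23.] [303. 172.]
rack 0.62 [622. 253.  67.] [194. 168.]
rack_board 0.82 [623. 246.  64.] [195. 168.]
full_spool 0.97 [589. -15.  73.] [261. 178.]
full_spool 0.76 [422. 191.  74.] [207. 219.]
full_spool 0.63 [619. 250.  66.] [194. 169.]
part_spool 0.7 [ 645. -2
[... 351 characters left out ...]
   17.] [259. 166.]
stand 0.62 [600. 270.  55.] [201. 253.]
guide_arm 0.7 [ 635. -230.  172.] [259. 130.]
guide_arm 0.36 [300. 354.  85.] [298. 309.]
guide_arm_knob 0.52 [ 636. -231.  173.] [258. 130.]
rack 0.82 [600. 275.  56.] [200. 254.]
rack_board 0.93 [600. 271.  57.] [200. 253.]
full_spool 0.86 [593. 156. 117.] [220. 211.]
full_spool 0.68 [419. 212.  60.] [271. 256.]
full_spool 0.61 [577.   8.  62.] [247. 197.]
part_spool 0.57 [588. 374. 104.] [181. 270.]
empty_core 0.92 [ 632. -181.   51.] [254. 165.]
sugar_shaker 0.75 [406.  -0.  54.] [299. 210.]
milk_carton 0.81 [763.  28. 117.] [192. 173.]
milk_carton 0.25 [602. 277.  52.] [199. 255.]
measuring_jug 0.59 [302. 355.  87.] [297. 308.]
```

View pics/top0.png

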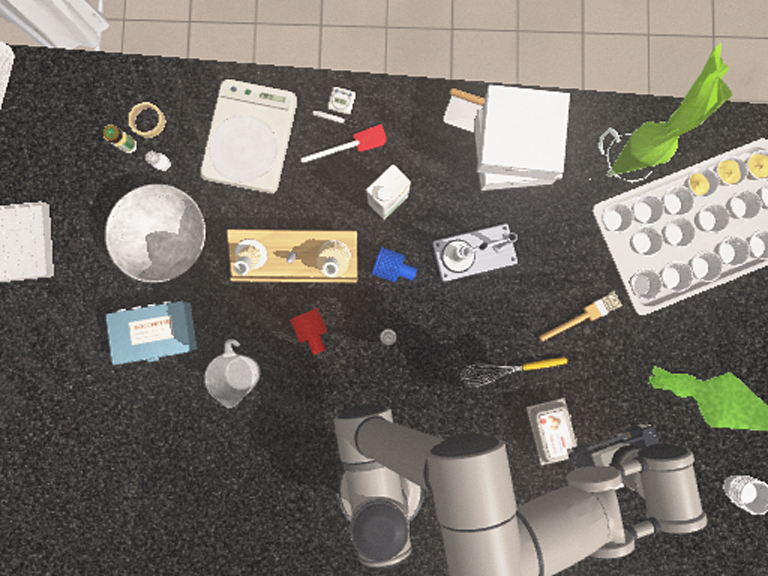

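View pics/side0.png

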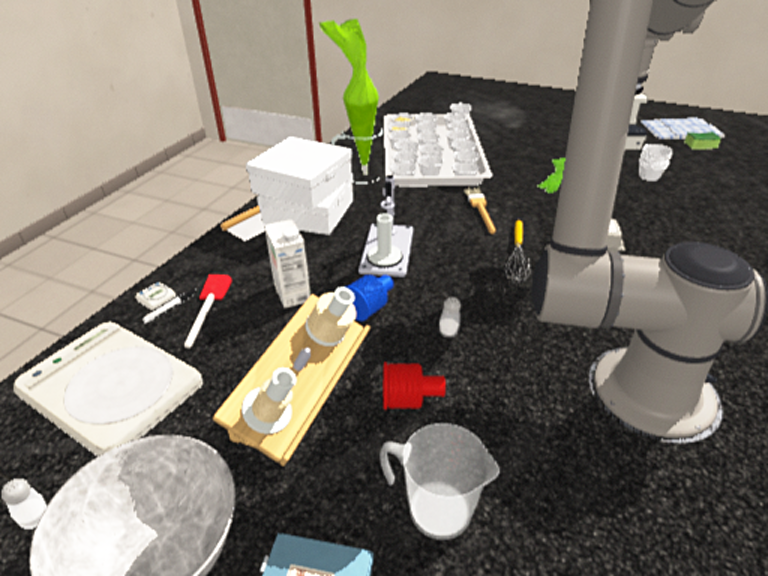

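Run:
```python
from h import *
p=vision.capture("top"); s=vision.capture("side")
a=cv2.resize(p["img"][145:195,145:355],None,fx=3.8,fy=3.8,interpolation=2)
b=cv2.resize(s["img"][185:315,130:260],None,fx=3,fy=3,interpolation=2)
c=cv2.resize(s["img"][115:190,230:290],None,fx=5.2,fy=5.2,interpolation=2)
W=798; out=np.zeros((190+390,W,3),np.uint8)
out[:a.shape[0],:a.shape[1]]=a[:, :W]; out[190:190+390,:390]=b; out[190:580,400:400+c.shape[1]]=c[:390]
cv2.imwrite("pics/crops.png",out[:,:,::-1]); print(a.shape,b.shape,c.shape)
```

```text
(190, 798, 3) (390, 390, 3) (390, 312, 3)
```

View pics/crops.png

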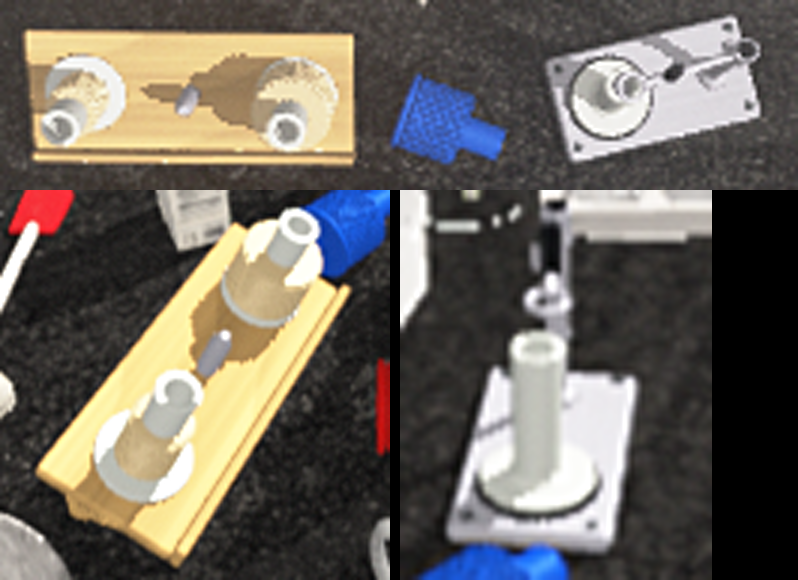

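```bash
cat >> h.py <<'E'
from scipy.optimize import minimize
th=np.linspace(0,2*np.pi,40,endpoint=False)
def frame(x,y,z,yaw,tilt=0):   # z axis leans towards -x by tilt
    c,s=np.cos(yaw),np.sin(yaw); T=np.eye(4)
    T[:3,:3]=np.array([[c,-s,0],[s,c,0],[0,0,1]])@cv2.Rodrigues(np.array([0,-tilt,0.]))[0]; T[:3,3]=x,y,z; return T
def cyl(r,a,b,o=(0,0)): return np.vstack([np.c_[o[0]+r*np.cos(th),o[1]+r*np.sin(th),np.full(40,h)] for h in(a,b)])
def box(x0,x1,y0,y1,z0,z1): return np.array([[x,y,z] for x in(x0,x1) for y in(y0,y1) for z in(z0,z1)],float)
def render(pic,T,parts,S=4):
    m=np.zeros((384*S,512*S),np.uint8); M=np.array(pic["camera_matrix"])@(np.array(pic["world_to_cam"])@T)[:3]
    for P in parts:
        q=np.c_[P,np.ones(len(P))]@M.T; q=((q[:,:2]/q[:,2:]+.5)*S-.5)
        cv2.fillConvexPoly(m,cv2.convexHull(np.round(q).astype(np.int32)),1)
    return cv2.resize(m.astype(np.float32),(512,384),interpolation=cv2.INTER_AREA)
FULL=[cyl(42,0,6),cyl(40,6,68),cyl(18,68,110)]; PART=[cyl(42,0,6),cyl(27,6,68),cyl(18,68,110)]; CORE=[cyl(42,0,6),cyl(18,6,110)]
def mask(pic,name,near):
    best=None
    for r in vision.regions_of(pic,name):
        ys,xs=np.nonzero(r["mask"]); d=np.hypot(xs.mean()-near[0],ys.mean()-near[1])
        if d<20 and (best is None or r["confidence"]>best[0]): best=(r["confidence"],r["mask"],(xs.mean(),ys.mean(),len(xs)))
    print(name,best and (best[0],best[2])); return best and best[1].astype(np.float32)
def fit(f,p0,step):
    s0=np.vstack([p0]+[np.array(p0)+np.eye(len(p0))[i]*step[i] for i in range(len(p0))])
    return minimize(f,p0,method="Nelder-Mead",options=dict(initial_simplex=s0,xatol=.05,fatol=.1,maxiter=600))
E
cat > m.py <<'E'
from h import *
p=vision.capture("top"); s=vision.capture("side")
D=lambda w:sum(np.abs(render(c,T,P)-m).sum() for c,m,T,P in w if m is not None)
mf=mask(p,"full_spool",(222,175)),mask(s,"full_spool",(220,211))
mp=mask(p,"part_spool",(165,173)),mask(s,"part_spool",(181,265))
mc=mask(p,"empty_core",(306,170)),mask(s,"empty_core",(254,163))
b=np.radians(26)
def L(T,y): Q=T.copy(); Q[:3,3]+=T[:3,1]*y; return Q
def fr(v):
    T=frame(v[0],v[1],v[2],v[3],b)
    return D([(p,mf[0],L(T,-110),FULL),(s,mf[1],L(T,-110),FULL),(p,mp[0],L(T,110),PART),(s,mp[1],L(T,110),PART)])
r=fit(fr,[615,250,55,0.],[10,10,8,.05]); print("rack",r.x.round(3),r.fun)
for n,cs in(("top",(p,mf[0],mp[0])),("side",(s,mf[1],mp[1]))):
    g=lambda v:D([(cs[0],cs[1],L(frame(v[0],v[1],r.x[2],v[2],b),-110),FULL),(cs[0],cs[2],L(frame(v[0],v[1],r.x[2],v[2],b),110),PART)])
    q=fit(g,[r.x[0],r.x[1],r.x[3]],[5,5,.05]); print(" ",n,q.x.round(3),q.fun)
for n,w in(("both",(0,1)),("top",(0,)),("side",(1,))):
    q=fit(lambda v:D([((p,s)[i],mc[i],frame(v[0],v[1],20,0),CORE) for i in w]),[632,-185],[8,8]); print("core",n,q.x.round(1),q.fun)
# stand plate corners from crop
K=np.linalg.inv(p["camera_matrix"]); Ti=np.linalg.inv(p["world_to_cam"])
def ray(u,z):
    d=Ti[:3,:3]@K@np.r_[u,1]; o=Ti[:3,3]; return o+d*(z-o[2])/d[2]
C=np.array([ray(np.array(u)/3.8+144.63,16)[:2] for u in[(547,60),(738,18),(760,115),(573,160)]])
M=np.array([[58,58],[58,-157],[-58,-157],[-58,58]])
a=C-C.mean(0); m=M-M.mean(0); yaw=np.arctan2((m[:,0]*a[:,1]-m[:,1]*a[:,0]).sum(),(m*a).sum())
R=np.array([[np.cos(yaw),-np.sin(yaw)],[np.sin(yaw),np.cos(yaw)]])
o=C.mean(0)-R@M.mean(0); print("stand",o,yaw,"res",(C-o-M@R.T).round(1).tolist())
print("knob ray z203",ray((322.6,163.6),203),"hinge",o+R@[0,-115])
E
python3 m.py
```

```text
full_spool (0.8, (np.float64(221.69264069264068), np.float64(172.57575757575756), 462))
full_spool (0.96, (np.float64(220.80152671755727), np.float64(210.67175572519085), 917))
part_spool (0.91, (np.float64(165.8740740740741), np.float64(170.70617283950617), 405))
part_spool (0.9, (np.float64(179.96214219759926), np.float64(268.0175438596491), 1083))
empty_core (0.54, (np.float64(303.6284403669725), np.float64(170.80733944954127), 218))
empty_core (0.63, (np.float64(255.9340909090909), np.float64(161.30227272727274), 440))
rack [6.17621e+02 2.47916e+02 6.46030e+01 1.20000e-02] 158.9375
  top [6.17442e+02 2.47909e+02 1.40000e-02] 42.3125
  side [6.17781e+02 2.47990e+02 1.40000e-02] 113.875
core both [ 633.6 -198.3] 170.75
core top [ 630.8 -195.4] 122.75
core side [ 634.6 -200.8] 38.125
stand [ 630.95143401 -196.38972269] 0.25337829664366196 res [[-1.7, -1.6], [-4.0, -0.1], [3.0, 4.3], [2.7, -2.7]]
knob ray z203 [ 634.18813389 -233.87698356  203.        ] hinge [ 659.77915272 -307.71789807]
```

>>> arm_command(deltas=[[-0.02, 0, -0.0034, 0], [-0.04, 0, -0.0068, -6], [-0.04, 0, -0.0068, 0], [-0.04, 0, -0.0068, 0], [-0.04, 0, -0.0068, 0]], claw=0)

```text
time: 2.3
tool_pos: [330.0, -393.4, 234.8]
tcp_rot: [-1.571, 0.0, -2.694]
contact_force: [0.2, -1.0, 0.1]
grip_width: 91.9
```

>>> arm_command(deltas=[[-0.04, 0, -0.001, 0], [-0.04, 0, -0.001, 0], [-0.04, 0, -0.001, 0], [-0.04, 0, -0.001, 0], [-0.04, 0, -0.001, 0]])

```text
time: 2.8
tool_pos: [508.5, -302.4, 234.8]
tcp_rot: [-1.57, -0.0, -2.694]
contact_force: [-0.2, 0.4, 0.3]
grip_width: 91.8
```

>>> arm_command(deltas=[[-0.04, 0, -0.001, 0], [-0.04, 0, -0.001, 0], [-0.04, 0, -0.001, 0], [-0.01, 0, -0.001, -5], [0, 0, 0, -8]])

```text
time: 3.3
tool_pos: [624.1, -241.7, 233.8]
tcp_rot: [-1.572, 0.0, -2.46]
contact_force: [-0.0, -0.1, -0.2]
grip_width: 91.9
```

>>> arm_command(deltas=[[0, 0, 0, -8.5], [0, 0, 0, -8.5], [0, 0, 0, -8.5], [0, 0, 0, -8.5], [0, 0, 0, -8.5]])

```text
time: 3.8
tool_pos: [622.5, -243.4, 234.5]
tcp_rot: [-1.571, 0.0, -1.719]
contact_force: [-0.8, -1.0, -0.2]
grip_width: 91.7
```

>>> arm_command(deltas=[[0, 0, 0, -8.5], [0, 0, 0, -8.5], [0, 0, 0, -8.5], [0, 0, 0, -2.5], [0, 0, 0, 0]])

```text
time: 4.3
tool_pos: [622.5, -243.4, 234.5]
tcp_rot: [-1.571, 0.0, -1.237]
contact_force: [0.1, -0.1, 0.0]
grip_width: 91.7
```

>>> arm_command(deltas=[[-0.002, 0, 0.014, 0], [0, 0.02, 0, 0], [0, 0.02, 0, 0], [0, 0.01, 0, 0], [0, 0, 0, 0]])

```text
time: 4.8
tool_pos: [634.4, -236.6, 182.9]
tcp_rot: [-1.573, 0.002, -1.238]
contact_force: [0.2, 0.1, 0.4]
grip_width: 91.9
```

>>> arm_command(deltas=[[0, 0, 0, 0], [0, 0, 0, 0], [0, 0, 0, 0], [0, 0, 0, 0], [0, 0, 0, 0]], claw=255)

```text
time: 5.3
tool_pos: [635.2, -237.0, 185.1]
tcp_rot: [-1.57, -0.001, -1.237]
contact_force: [-0.5, 0.1, 0.1]
grip_width: 56.3
```

>>> arm_command(deltas=[[0, 0, 0, 0], [0, 0, 0, 0], [0, 0, 0, 0], [0, 0, 0, 0], [0, 0, 0, 0]])

```text
time: 5.8
tool_pos: [635.2, -236.9, 184.7]
tcp_rot: [-1.571, 0.0, -1.237]
contact_force: [0.2, 0.6, 0.2]
grip_width: 16.2
```

>>> arm_command(deltas=[[0, 0, 0, 0], [0, 0, 0, 0]])

```text
time: 6.0
tool_pos: [635.2, -236.8, 184.7]
tcp_rot: [-1.571, 0.0, -1.237]
contact_force: [0.4, 1.2, -0.1]
grip_width: 14.2
```

>>> arm_command(deltas=[[0.0003, 0, -0.0065, -5], [0.0003, 0, -0.0065, -5], [0.0003, 0, -0.0065, -5], [0.0003, 0, -0.0065, -5], [0.0003, 0, -0.0065, -5]])

```text
time: 6.5
tool_pos: [608.2, -254.5, 184.7]
tcp_rot: [-1.57, -0.002, -0.797]
contact_force: [4.7, -1.1, -2.9]
grip_width: 14.1
```

>>> arm_command(deltas=[[0.0003, 0, -0.0065, -5], [0.0003, 0, -0.0065, -5], [0.0003, 0, -0.0065, -5], [0.0003, 0, -0.0065, -5], [0.0003, 0, -0.0065, -5]])

```text
time: 7.0
tool_pos: [591.5, -281.5, 184.8]
tcp_rot: [-1.57, -0.004, -0.36]
contact_force: [8.8, -0.7, -4.2]
grip_width: 14.0
```

>>> arm_command(deltas=[[0.001, 0, -0.0065, -5], [0.0003, 0, -0.0065, -5], [0.0003, 0, -0.0065, -5], [0.0003, 0, -0.0065, -5], [0.0003, 0, -0.0065, -5]])

```text
time: 7.5
tool_pos: [587.8, -312.8, 184.7]
tcp_rot: [-1.571, -0.004, 0.076]
contact_force: [8.8, 1.2, -3.0]
grip_width: 14.2
```

>>> arm_command(deltas=[[0.0008, 0, -0.0065, -5], [0.0003, 0, -0.0065, -5], [0.0003, 0, -0.0065, -5], [0.0003, 0, -0.0065, -5], [0, 0, 0, 0]])

```text
time: 8.0
tool_pos: [594.8, -337.8, 184.7]
tcp_rot: [-1.572, -0.004, 0.424]
contact_force: [6.9, 3.7, -1.9]
grip_width: 14.0
```

>>> arm_command(deltas=[[0, 0, 0, 0], [0, 0, 0, 0], [0, 0, 0, 0], [0, -0.03, 0, 0], [0, -0.05, 0, 0]], claw=130)

```text
time: 8.5
tool_pos: [591.2, -337.5, 261.5]
tcp_rot: [-1.563, 0.005, 0.421]
contact_force: [1.7, -0.8, 0.5]
grip_width: 44.4
```

Run:
```python
from h import *
p=vision.capture("top"); s=vision.capture("side")
a=cv2.resize(p["img"][135:200,270:370],None,fx=4,fy=4,interpolation=2)
c=cv2.resize(s["img"][110:190,220:300],None,fx=4.8,fy=4.8,interpolation=2)
out=np.zeros((384,790,3),np.uint8); out[:260,:400]=a; out[:,402:402+384]=c[:384]
cv2.imwrite("pics/c2.png",out[:,:,::-1])
```

```text
(no output)
```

View pics/c2.png

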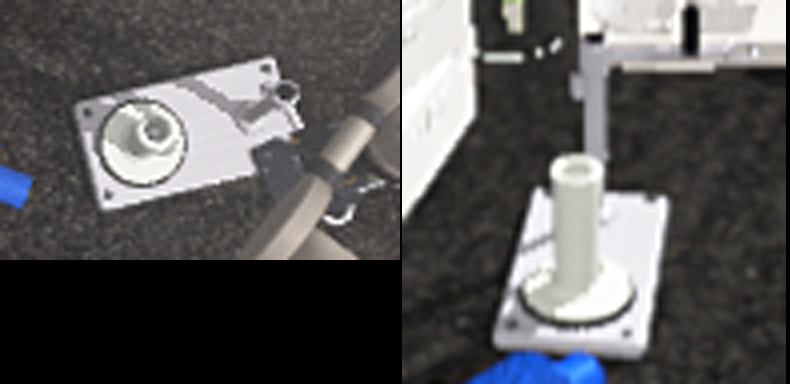

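```bash
cat > core.py <<'E'
from h import *
p=vision.capture("top"); s=vision.capture("side")
D=lambda w:sum(np.abs(render(c,T,P)-m).sum() for c,m,T,P in w if m is not None)
mc=mask(p,"empty_core",(306,170)),mask(s,"empty_core",(254,163))
for n,w in(("both",(0,1)),("top",(0,)),("side",(1,))):
    q=fit(lambda v:D([((p,s)[i],mc[i],frame(v[0],v[1],20,0),CORE) for i in w]),[632,-195],[8,8]); print("core",n,q.x.round(1),q.fun)
mm=[mask(p,"stand",(315,168)),mask(s,"stand",(260,160))]
print(bot.get_obs()["tool_pos"])
# collar top ring centre in top view and plate disc centre from crop pixels
K=np.linalg.inv(p["camera_matrix"]); Ti=np.linalg.inv(p["world_to_cam"])
def ray(u,z):
    d=Ti[:3,:3]@K@np.r_[u,1]; o=Ti[:3,3]; return o+d*(z-o[2])/d[2]
print("ring",ray((270+155/4-.4,135+130/4-.4),130),"disc",ray((270+143/4-.4,135+143/4-.4),22))
C=np.array([ray((270+u/4-.4,135+v/4-.4),16)[:2] for u,v in[(75,103),(272,56),(302,125),(103,209)]]);print(C.round().tolist())
E
python3 core.py
```

```text
empty_core (0.58, (np.float64(305.4407894736842), np.float64(170.48355263157896), 304))
empty_core (0.97, (np.float64(255.35952848722985), np.float64(161.5834970530452), 509))
core both [ 633.3 -196.9] 102.25
core top [ 629.8 -197. ] 37.875
core side [ 634.2 -198.5] 51.375
stand (0.87, (np.float64(318.1164021164021), np.float64(166.831569664903), 1134))
stand (0.61, (np.float64(260.2957359009629), np.float64(157.32874828060523), 727))
[ 592.3327302  -338.03253451  263.07531319]
ring [ 629.96882647 -193.07428158  130.        ] disc [ 630.81187707 -196.20051175   22.        ]
[[671.0, -126.0], [726.0, -329.0], [655.0, -360.0], [563.0, -157.0]]
```

>>> arm_command(deltas=[[0, 0, 0, 8.3], [0, 0, 0, 8.3], [0, 0, 0, 8.3], [0, 0, 0, 8.3], [0, 0, 0, 8.3]], claw=0)

```text
time: 9.4
tool_pos: [592.6, -338.1, 263.3]
tcp_rot: [-1.57, 0.002, -0.309]
contact_force: [0.1, 0.7, 0.2]
grip_width: 80.2
```

>>> arm_command(deltas=[[0, 0, 0, 8.3], [0, 0, 0, 8.3], [0, 0, 0, 8.3], [0, 0, 0, 8.3], [0, 0, 0, 8.3]])

```text
time: 9.9
tool_pos: [592.6, -338.1, 263.3]
tcp_rot: [-1.572, 0.002, -1.033]
contact_force: [-0.2, -0.1, -0.7]
grip_width: 91.8
```

>>> arm_command(deltas=[[0, 0, 0, 8.2], [0, 0, 0, 8.2], [-0.042, 0, 0.025, 0], [-0.042, 0, 0.025, 0], [-0.042, 0, 0.025, 0]])

```text
time: 10.4
tool_pos: [633.1, -196.0, 263.4]
tcp_rot: [-1.573, 0.001, -1.315]
contact_force: [1.4, 0.2, -0.3]
grip_width: 91.8
```

>>> arm_command(deltas=[[0, 0, 0, 0], [0, 0.02, 0, 0], [0, 0, 0, 0]])

```text
time: 10.7
tool_pos: [632.0, -196.8, 241.2]
tcp_rot: [-1.576, 0.004, -1.313]
contact_force: [-0.2, -0.3, -0.4]
grip_width: 91.6
```

>>> arm_command(deltas=[[0, 0.04, 0, 0], [0, 0.04, 0, 0], [0, 0.04, 0, 0], [0, 0.02, 0, 0], [0, 0, 0, 0]])

```text
time: 11.2
tool_pos: [631.0, -197.4, 100.8]
tcp_rot: [-1.577, 0.005, -1.315]
contact_force: [-0.7, -0.6, -0.0]
grip_width: 91.7
```

>>> arm_command(deltas=[[0, 0, 0, 0], [0, 0, 0, 0], [0, 0, 0, 0], [0, 0, 0, 0], [0, 0, 0, 0]], claw=255)

```text
time: 11.7
tool_pos: [633.6, -197.4, 105.5]
tcp_rot: [-1.57, -0.001, -1.313]
contact_force: [0.6, 0.1, -0.0]
grip_width: 56.4
```

>>> arm_command(deltas=[[0, 0, 0, 0], [0, 0, 0, 0], [0, 0, 0, 0], [0, 0, 0, 0]])

```text
time: 12.1
tool_pos: [633.3, -197.3, 104.6]
tcp_rot: [-1.571, 0.0, -1.313]
contact_force: [-0.5, -0.4, -0.3]
grip_width: 35.4
```

>>> arm_command(deltas=[[0, -0.008, 0, 0], [0, -0.02, 0, 0], [0, -0.025, 0, 0], [0, -0.025, 0, 0], [0, 0, 0, 0]])

```text
time: 12.6
tool_pos: [635.2, -198.1, 187.5]
tcp_rot: [-1.564, -0.005, -1.313]
contact_force: [0.2, -0.4, 0.2]
grip_width: 35.3
```

>>> arm_command(deltas=[[-0.004, 0, 0, 0], [-0.004, 0, 0, 0], [-0.005, 0.0005, 0, 0]])

```text
time: 12.9
tool_pos: [629.4, -185.5, 181.3]
tcp_rot: [-1.573, -0.001, -1.314]
contact_force: [-1.1, -5.3, 0.3]
grip_width: 35.3
```

>>> arm_command(deltas=[[-0.006, 0.0005, 0, 0], [-0.006, 0.001, 0, 0], [-0.006, 0.001, 0, 0]])

```text
time: 13.2
tool_pos: [624.6, -168.0, 178.3]
tcp_rot: [-1.574, -0.001, -1.314]
contact_force: [0.4, -5.2, -2.7]
grip_width: 34.4
```

Run:
```python
from h import *
p=vision.capture("top"); s=vision.capture("side")
save(s,"c3.png",(220,90,300,170),6)
```

```text
(no output)
```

View pics/c3.png

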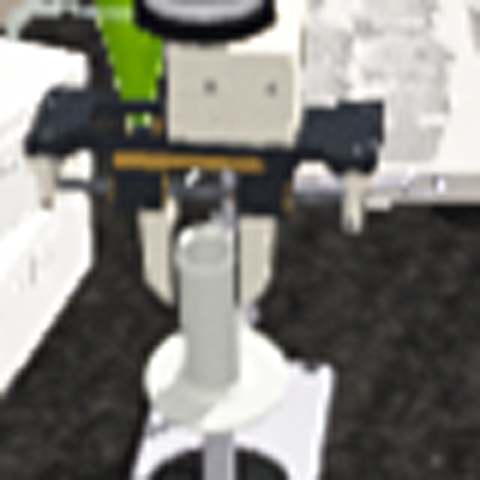

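>>> arm_command(deltas=[[-0.006, 0.001, 0, 0], [-0.006, 0.001, 0, 0], [-0.004, 0.001, 0, 0], [0, 0, 0, 0]])

```text
time: 13.7
tool_pos: [621.2, -152.1, 176.0]
tcp_rot: [-1.572, -0.001, -1.313]
contact_force: [0.2, -4.1, -0.5]
grip_width: 34.1
```

```bash
cat > tilt.py <<'E'
from h import *
import sys
p=vision.capture("top"); s=vision.capture("side"); o=bot.get_obs(); print(o["tool_pos"].round(1),o["contact_force"].round(1))
name=sys.argv[1]; M=CORE if name=="empty_core" else FULL
G=np.r_[o["tool_pos"][:2],o["tool_pos"][2]+11]; psi=o["tcp_rot"][2]
def T(th,sg,dx=0): # grasp on axis at s=sg; lean towards tool -x
    F=frame(0,0,0,psi,th); F[:3,3]=G+dx*np.array([np.cos(psi),np.sin(psi),0])-F[:3,2]*sg; return F
g=T(.2,95); ms=[(c,mask(c,name,proj(c,(g@np.r_[0,0,40,1])[:3]))) for c in(p,s)]
def f(v):
    R=[(np.minimum(1,render(c,T(v[0],v[1],v[2]),M)),m) for c,m in ms if m is not None]
    return sum(np.abs(a-m).sum() for a,m in R)
import itertools
b=min(([a,95,0] for a in np.arange(-.3,.9,.1)),key=f)
r=fit(f,b,[.1,3,3]); print("tilt deg",np.degrees(r.x[0]).round(1),"s",r.x[1:].round(1),"res",r.fun, "base",T(*r.x)[:3,3].round(1))
E
python3 tilt.py empty_core
```

```text
[ 621.2 -152.2  176.1] [ 0.8 -4.8 -2.7]
empty_core None
empty_core (0.79, (np.float64(254.70746887966806), np.float64(148.14522821576764), 482))
tilt deg 25.0 s [94.4  1.1] res 40.375 base [ 631.6 -191.7  101.5]
```

>>> arm_command(deltas=[[-0.005, -0.01, 0, 0], [-0.01, -0.02, 0, 0], [-0.005, -0.02, 0, 0], [0, -0.03, 0, 0], [0, -0.03, 0, -6]])

```text
time: 14.4
tool_pos: [615.9, -130.7, 287.6]
tcp_rot: [-1.571, 0.003, -1.206]
contact_force: [1.1, -0.3, -0.5]
grip_width: 34.4
```

>>> arm_command(deltas=[[0, 0, 0, -8], [0, 0, 0, -8], [0, 0, 0, -8], [0, 0, 0, -8], [0, 0, 0, -8]])

```text
time: 14.9
tool_pos: [616.1, -131.0, 286.7]
tcp_rot: [-1.569, 0.002, -0.504]
contact_force: [0.2, -1.5, -0.3]
grip_width: 34.3
```

>>> arm_command(deltas=[[0, 0, 0, -8], [0, 0, 0, -8], [0, 0, 0, -8], [0, 0, 0, -6], [0, 0, 0, 0]])

```text
time: 15.4
tool_pos: [616.1, -131.2, 286.7]
tcp_rot: [-1.569, 0.001, 0.015]
contact_force: [0.3, -0.4, -0.3]
grip_width: 34.2
```

>>> arm_command(deltas=[[-0.003, 0, 0.02, 0], [-0.006, 0, 0.037, 0], [-0.006, 0, 0.037, 0], [-0.006, 0, 0.037, 0], [-0.006, 0, 0.037, 0]])

```text
time: 15.9
tool_pos: [586.0, 38.0, 286.8]
tcp_rot: [-1.57, 0.0, 0.011]
contact_force: [0.6, 1.1, -0.1]
grip_width: 34.5
```

>>> arm_command(deltas=[[-0.006, 0, 0.037, 0], [-0.006, 0, 0.037, 0], [-0.006, 0, 0.037, 0], [-0.006, 0, 0.037, 0], [-0.006, 0, 0.037, 0]])

```text
time: 16.4
tool_pos: [553.2, 222.5, 286.9]
tcp_rot: [-1.57, 0.001, 0.011]
contact_force: [-0.0, 0.1, 0.6]
grip_width: 34.1
```

>>> arm_command(deltas=[[-0.003, 0, 0.02, 0], [0, 0, 0, 0], [0, 0, 0, 0]])

```text
time: 16.7
tool_pos: [550.7, 240.5, 286.7]
tcp_rot: [-1.571, 0.001, 0.013]
contact_force: [-0.6, -0.8, -0.6]
grip_width: 34.3
```

```bash
python3 tilt.py empty_core
```

```text
[551.3 239.2 286.7] [ 0.7  0.2 -1. ]
empty_core (0.6, (np.float64(195.42857142857142), np.float64(165.38095238095238), 21))
empty_core (0.75, (np.float64(206.5749674054759), np.float64(198.55019556714473), 767))
tilt deg 23.1 s [94.3  0.4] res 795.875 base [588.8 239.6 211. ]
```

>>> arm_command(deltas=[[-0.002, 0.03, 0.008, 0], [0, 0.035, 0, 0], [0, 0.022, 0, 0], [0, 0, 0, 0], [0, 0, 0, 0]])

```text
time: 17.4
tool_pos: [549.9, 247.1, 200.4]
tcp_rot: [-1.571, -0.0, 0.012]
contact_force: [0.8, -0.9, -0.6]
grip_width: 34.4
```

```bash
python3 tilt.py empty_core
python3 - <<'E'
from h import *
s=vision.capture("side"); t=vision.capture("top")
a=cv2.resize(s["img"][170:290,150:250],None,fx=4,fy=4,interpolation=2)
b=cv2.resize(t["img"][130:210,150:250],None,fx=3.9,fy=3.9,interpolation=2)
o=np.zeros((480,795,3),np.uint8); o[:,:400]=a; o[:b.shape[0],402:402+b.shape[1]]=b
for c,(x0,y0,f,dx) in((s,(150,170,4,0)),(t,(150,130,3.9,402))):
    for k in (0,56):
        T=frame(617.5,248,64.6,.013,np.radians(26)); u=proj(c,(T@[0,0,k,1])[:3]); cv2.circle(o,(int((u[0]+.5-x0)*f+dx),int((u[1]+.5-y0)*f)),4,(255,0,0),1)
cv2.imwrite("pics/c4.png",o[:,:,::-1])
E
```

```text
[550.5 247.5 201.6] [ 0.6  0.9 -0.4]
empty_core None
empty_core (0.94, (np.float64(207.56294200848657), np.float64(227.04101838755304), 707))
tilt deg 26.4 s [97.  -3.2] res 277.1875 base [590.4 248.  125.7]
```

View pics/c4.png

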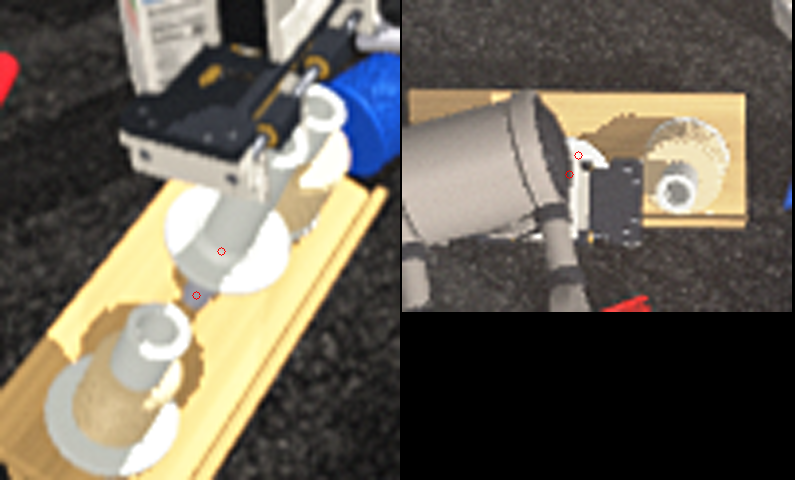

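>>> arm_command(deltas=[[0.0022, 0.0045, 0, 0], [0.0022, 0.0045, 0, 0], [0.0022, 0.0045, 0, 0], [0.0022, 0.0045, 0, 0], [0.0022, 0.0045, 0, 0]])

```text
time: 18.2
tool_pos: [560.5, 247.7, 176.5]
tcp_rot: [-1.571, 0.0, 0.013]
contact_force: [0.4, 0.8, -0.6]
grip_width: 34.4
```

>>> arm_command(deltas=[[0.0022, 0.0045, 0, 0], [0.0022, 0.0045, 0, 0], [0.0022, 0.0045, 0, 0], [0.0022, 0.0045, 0, 0], [0, 0, 0, 0]])

```text
time: 18.7
tool_pos: [569.1, 247.7, 158.3]
tcp_rot: [-1.571, 0.001, 0.013]
contact_force: [-0.5, -0.2, -1.4]
grip_width: 34.4
```

>>> arm_command(deltas=[[0.0022, 0.0045, 0, 0], [0.0022, 0.0045, 0, 0], [0, 0, 0, 0]])

```text
time: 19.0
tool_pos: [573.5, 247.8, 149.4]
tcp_rot: [-1.571, 0.001, 0.013]
contact_force: [-0.1, 0.1, -0.4]
grip_width: 34.2
```

>>> arm_command(deltas=[[0.0015, 0.004, 0, 0], [0.0012, 0.003, 0, 0], [0, 0, 0, 0]])

```text
time: 19.3
tool_pos: [576.2, 247.9, 142.6]
tcp_rot: [-1.571, 0.001, 0.013]
contact_force: [-1.0, -0.1, -0.4]
grip_width: 34.1
```

>>> arm_command(deltas=[[0.001, 0.002, 0, 0], [0.001, 0.002, 0, 0], [0, 0, 0, 0]])

```text
time: 19.6
tool_pos: [578.4, 248.0, 139.2]
tcp_rot: [-1.571, -0.0, 0.013]
contact_force: [0.8, -0.7, 0.2]
grip_width: 34.1
```

>>> arm_command(deltas=[[0.0005, 0.0015, 0, 0], [0.0005, 0.0015, 0, 0], [0, 0, 0, 0]])

```text
time: 19.9
tool_pos: [577.9, 248.2, 138.1]
tcp_rot: [-1.571, 0.002, 0.013]
contact_force: [-10.9, -2.1, 12.9]
grip_width: 34.1
```

>>> arm_command(deltas=[[0.0005, 0.0015, 0, 0], [0.0005, 0.0015, 0, 0], [0, 0, 0, 0]])

```text
time: 20.2
tool_pos: [577.4, 247.9, 136.4]
tcp_rot: [-1.572, 0.004, 0.014]
contact_force: [-19.9, -4.0, 24.3]
grip_width: 34.4
```

>>> arm_command(deltas=[[-0.001, -0.003, 0, 0], [0, 0, 0, 0], [0, 0, 0, 0], [0, 0, 0, 0], [0, 0, 0, 0]], claw=0)

```text
time: 20.7
tool_pos: [579.3, 247.9, 135.7]
tcp_rot: [-1.571, 0.001, 0.013]
contact_force: [-0.2, -0.7, 0.6]
grip_width: 70.0
```

>>> arm_command(deltas=[[0, 0, 0, 0], [0, -0.02, 0, 0], [0, -0.04, 0, 0], [0, -0.03, 0, 0], [0, 0, 0, 0]])

```text
time: 21.2
tool_pos: [581.4, 248.6, 231.3]
tcp_rot: [-1.568, -0.009, 0.013]
contact_force: [1.0, 0.5, -0.0]
grip_width: 91.9
```

>>> arm_command(deltas=[[0, 0, -0.03, 0], [0, 0, -0.04, 0], [0, 0, -0.04, 0], [0, 0, 0, 0], [0, 0, 0, 0]])

```text
time: 21.7
tool_pos: [580.6, 137.3, 225.5]
tcp_rot: [-1.571, 0.001, 0.011]
contact_force: [-0.6, -0.2, 0.3]
grip_width: 92.1
```

Run:
```python
from h import *
s=vision.capture("side"); b=np.radians(26)
mc=mask(s,"empty_core",(205,228)); F=frame(617.5,248,64.6,.013,b)
def T(v): Q=F.copy(); Q[:3,3]+=F[:3,2]*v[0]+F[:3,0]*v[1]; return Q
r=fit(lambda v:np.abs(render(s,T(v),CORE)-mc).sum(),[5,0],[5,3]); print("core height above board, x",r.x.round(1),r.fun)
save(s,"c5.png",(140,170,280,290),4)
o=bot.get_obs();print(o["tool_pos"],o["grip_width"])
```

```text
empty_core (0.82, (np.float64(202.79331683168317), np.float64(237.10024752475246), 808))
core height above board, x [ 0.1 -0.5] 119.0
[580.56956193 138.7700044  225.66046903] 91.93809686636388
```

View pics/c5.png

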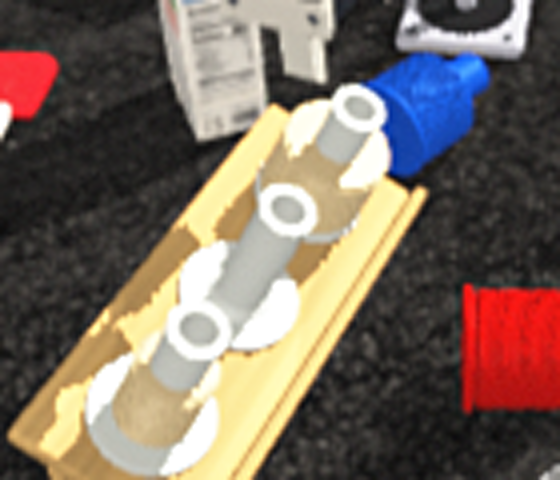

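>>> arm_command(deltas=[[-0.002, 0.03, -0.001, 0], [0, 0.03, 0, 0], [0, 0.02, 0, 0], [0, 0.0075, 0, 0], [0, 0, 0, 0]])

```text
time: 22.3
tool_pos: [578.2, 137.9, 137.7]
tcp_rot: [-1.571, 0.002, 0.014]
contact_force: [-0.3, 1.0, 1.2]
grip_width: 91.6
```

>>> arm_command(deltas=[[0, 0, 0, 0], [0, 0, 0, 0], [0, 0, 0, 0], [0, 0, 0, 0], [0, 0, 0, 0]], claw=255)

```text
time: 22.8
tool_pos: [578.9, 136.9, 139.1]
tcp_rot: [-1.571, -0.001, 0.013]
contact_force: [0.3, -0.4, -0.4]
grip_width: 56.2
```

>>> arm_command(deltas=[[0, 0, 0, 0], [0, 0, 0, 0], [0, 0, 0, 0], [0, 0, 0, 0]])

```text
time: 23.2
tool_pos: [578.3, 137.2, 138.4]
tcp_rot: [-1.571, 0.001, 0.013]
contact_force: [-0.9, 0.9, -0.2]
grip_width: 34.8
```

>>> arm_command(deltas=[[-0.0022, -0.0045, 0, 0], [-0.0044, -0.009, 0, 0], [-0.0044, -0.009, 0, 0], [-0.0044, -0.009, 0, 0], [-0.0044, -0.009, 0, 0]])

```text
time: 23.7
tool_pos: [558.5, 136.7, 180.3]
tcp_rot: [-1.571, -0.001, 0.013]
contact_force: [-0.1, 0.3, -3.6]
grip_width: 34.4
```

>>> arm_command(deltas=[[0, 0, 0, 0], [0.004, -0.0018, 0, 0], [0.005, -0.002, 0, 0], [0.005, -0.002, 0, 0]])

```text
time: 24.1
tool_pos: [572.3, 137.1, 184.1]
tcp_rot: [-1.571, 0.004, 0.013]
contact_force: [-2.6, 0.7, -6.5]
grip_width: 34.3
```

>>> arm_command(deltas=[[0.005, -0.0014, 0, 0], [0.005, -0.001, 0, 0], [0.005, -0.0008, 0, 0]])

```text
time: 24.4
tool_pos: [587.9, 137.2, 187.5]
tcp_rot: [-1.571, 0.002, 0.013]
contact_force: [-4.4, 0.9, -6.8]
grip_width: 34.2
```

>>> arm_command(deltas=[[0.005, -0.0006, 0, 0], [0.005, -0.0004, 0, 0], [0.005, -0.0002, 0, 0], [0, 0, 0, 0]])

```text
time: 24.8
tool_pos: [603.5, 137.3, 189.2]
tcp_rot: [-1.571, -0.0, 0.013]
contact_force: [-2.7, 0.5, -6.7]
grip_width: 34.3
```

```bash
python3 tilt.py full_spool
```

```text
[603.3 137.2 189.6] [-3.4 -0.2 -5.4]
full_spool None
full_spool (0.7, (np.float64(220.46217494089834), np.float64(200.93735224586288), 846))
tilt deg 3.9 s [99.5 -4.3] res 202.75 base [605.9 137.2 101.2]
```

>>> arm_command(deltas=[[0, -0.01, 0, 0], [0, -0.03, 0, 0], [0, -0.03, 0, 0], [0, -0.03, 0, 0], [0, 0, 0, 0]])

```text
time: 25.5
tool_pos: [605.8, 137.3, 296.3]
tcp_rot: [-1.57, -0.014, 0.013]
contact_force: [0.6, 0.4, -3.5]
grip_width: 34.6
```

```bash
sed -i 's/^g=T/S0=float(sys.argv[2]) if len(sys.argv)>2 else 95\ng=T/; s/^import itertools/DX=[v for v in (-4,-2,0,2,4)]\nif len(sys.argv)>2:\n    for d in DX: q=fit(lambda v:f([v[0],S0,d]),[0.],[.1]); print(d,np.degrees(q.x).round(1),q.fun)/' tilt.py; python3 tilt.py full_spool 94
python3 - <<'E'
from h import *
s=vision.capture("side"); save(s,"c6.png",(170,120,270,220),5)
E
```

```text
[603.5 137.2 290.1] [ 0.3  1.  -4.8]
full_spool (0.63, (np.float64(216.57142857142858), np.float64(175.75714285714287), 70))
full_spool (0.82, (np.float64(217.1980769230769), np.float64(169.9096153846154), 1040))
-4 [5.4] 595.0
-2 [3.9] 601.25
0 [2.1] 623.4375
2 [0.8] 653.1875
4 [-0.6] 682.875
tilt deg 6.0 s [96.7 -4.7] res 590.8125 base [608.9 137.2 205. ]
```

View pics/c6.png

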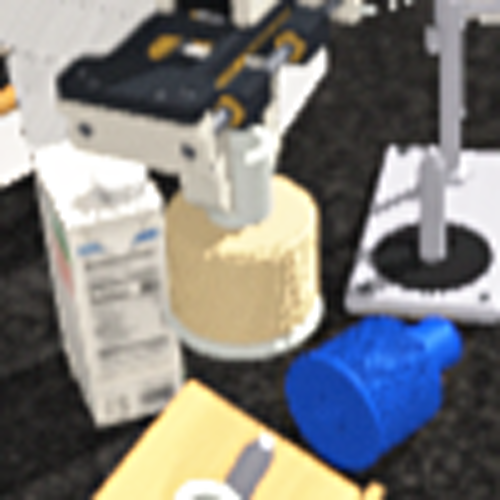

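>>> arm_command(deltas=[[0.001, 0, -0.018, 0], [0.0026, 0, -0.036, 0], [0.0026, 0, -0.036, 0], [0.0026, 0, -0.036, 0], [0.0026, 0, -0.036, 0]])

```text
time: 26.25
tool_pos: [616.1, -26.9, 288.2]
tcp_rot: [-1.571, 0.002, 0.013]
contact_force: [0.7, 0.3, -4.0]
grip_width: 34.2
```

>>> arm_command(deltas=[[0.0026, 0, -0.036, 0], [0.0026, 0, -0.036, 0], [0.0026, 0, -0.036, 0], [0.0026, 0, -0.036, 0], [0.001, 0, -0.018, 6]])

```text
time: 26.75
tool_pos: [629.1, -190.8, 287.7]
tcp_rot: [-1.572, 0.002, -0.096]
contact_force: [-0.1, -0.1, -4.4]
grip_width: 34.3
```

>>> arm_command(deltas=[[0, 0, 0, 8], [0, 0, 0, 8], [0, 0, 0, 8], [0, 0, 0, 8], [0, 0, 0, 8]])

```text
time: 27.25
tool_pos: [629.3, -187.4, 288.0]
tcp_rot: [-1.572, 0.002, -0.796]
contact_force: [-0.6, 0.0, -4.5]
grip_width: 34.2
```

>>> arm_command(deltas=[[0, 0, 0, 8], [0, 0.01, 0, 8], [0, 0.02, 0, 8], [0, 0.01, 0, 6], [0, 0, 0, 0]])

```text
time: 27.75
tool_pos: [628.5, -186.9, 246.2]
tcp_rot: [-1.576, 0.003, -1.315]
contact_force: [-0.2, 0.2, -4.3]
grip_width: 34.3
```

```bash
python3 tilt.py full_spool 94
python3 - <<'E'
from h import *
s=vision.capture("side"); p=vision.capture("top")
sp=(632.5,-197.5)
o=cv2.resize(s["img"][80:180,200:310],None,fx=5.4,fy=5.4,interpolation=2)
def cir(P,r,col):
    u=np.array([proj(s,(P[0]+r*np.cos(t),P[1]+r*np.sin(t),P[2])) for t in th]); u=(u+.5-[200,80])*5.4
    cv2.polylines(o,[np.round(u).astype(np.int32)],True,col,1)
cir((*sp,20),10,(255,0,0)); cir((*sp,110),5,(255,0,0)); cir((*sp,100),10,(255,0,0))
cv2.imwrite("pics/c7.png",o[:,:,::-1])
E
```

```text
[ 629.6 -187.1  249. ] [ 0.5  0.3 -3.9]
full_spool None
full_spool (0.65, (np.float64(254.61595273264402), np.float64(127.91432791728212), 677))
-4 [-6.1] 79.625
-2 [-11.5] 77.4375
0 [-15.] 77.25
2 [-13.6] 83.5625
4 [-15.] 90.375
tilt deg -12.4 s [95.   0.9] res 77.5625 base [ 624.6 -168.2  167.2]
```

View pics/c7.png

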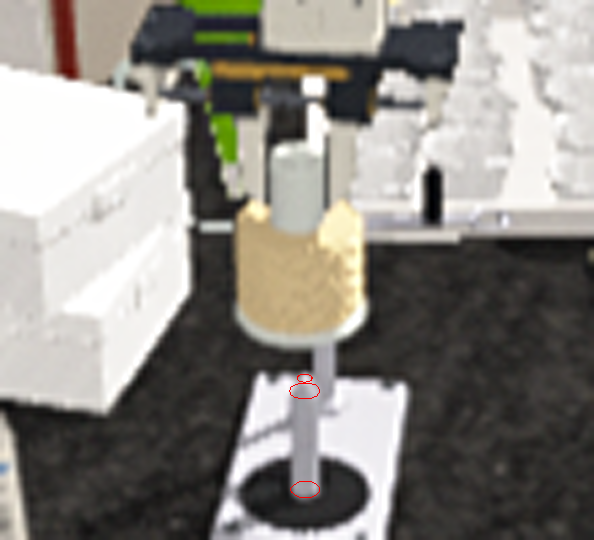

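```bash
cat >> tilt.py <<'E'
if len(sys.argv)>3:
    for d in(-4,0,4):
        print(d,[(a,round(min(f([np.radians(a),z,d]) for z in(91,93,95,97)))) for a in(-12,-9,-6,-3,0,3,6,9)])
    for a in (-9,-3,3):
        Q=T(np.radians(a),94,0); print(a,"disc low edge/ top",[max((render(s,Q,M)>.5).nonzero()[0]),min((render(s,Q,M)>.5).nonzero()[0])])
    m=ms[1][1]; print("seen",m.nonzero()[0].max(),m.nonzero()[0].min(), m.nonzero()[1].min(),m.nonzero()[1].max())
    cols=lambda m:[int(np.nonzero(m[:,c]>.5)[0].max()) for c in range(244,268,2)]
    print("seen",cols(m))
    for a in(-9,-3,3): print(a,cols(render(s,T(np.radians(a),94,0),M)))
E
python3 tilt.py full_spool 94 x
```

```text
[ 630.1 -186.5  250. ] [ 0.1 -0.  -3.8]
full_spool (0.48, (np.float64(304.44444444444446), np.float64(170.33333333333334), 63))
full_spool (0.79, (np.float64(255.3513931888545), np.float64(126.63003095975232), 646))
-4 [5.9] 512.5
-2 [5.4] 518.8125
0 [2.6] 526.25
2 [1.4] 535.125
4 [-1.3] 548.875
tilt deg 6.9 s [97. -1.] res 508.75 base [ 632.8 -196.7  164.6]
-4 [(-12, 592), (-9, 581), (-6, 562), (-3, 550), (0, 535), (3, 520), (6, 512), (9, 515)]
0 [(-12, 584), (-9, 572), (-6, 562), (-3, 546), (0, 529), (3, 521), (6, 514), (9, 527)]
4 [(-12, 578), (-9, 568), (-6, 555), (-3, 542), (0, 531), (3, 530), (6, 533), (9, 561)]
-9 disc low edge/ top [np.int64(143), np.int64(106)]
-3 disc low edge/ top [np.int64(143), np.int64(106)]
3 disc low edge/ top [np.int64(142), np.int64(106)]
seen 143 106 244 267
seen [125, 139, 141, 142, 142, 143, 143, 143, 142, 142, 141, 139]
-9 [141, 142, 142, 143, 143, 143, 143, 143, 142, 142, 142, 140]
-3 [140, 141, 142, 142, 143, 143, 143, 143, 142, 142, 141, 140]
3 [138, 140, 141, 142, 142, 142, 142, 142, 142, 141, 141, 139]
```

>>> arm_command(deltas=[[0.004, 0, 0, 0], [0.003, 0.015, 0, 0], [0, 0.02, 0, 0], [0, 0.01, 0, 0], [0, 0, 0, 0]])

```text
time: 28.75
tool_pos: [630.9, -193.0, 202.5]
tcp_rot: [-1.574, 0.002, -1.314]
contact_force: [-0.5, 0.8, -3.8]
grip_width: 34.4
```

>>> arm_command(deltas=[[0, 0.004, 0, 0], [0, 0.004, 0, 0], [0, 0.004, 0, 0], [0, 0.004, 0, 0], [0, 0, 0, 0]])

```text
time: 29.25
tool_pos: [631.4, -193.0, 187.8]
tcp_rot: [-1.572, 0.001, -1.313]
contact_force: [0.1, -0.3, -3.6]
grip_width: 34.7
```

Run:
```python
from h import *
s=vision.capture("side"); p=vision.capture("top"); o=bot.get_obs(); print(o["tool_pos"],o["contact_force"])
a=cv2.resize(s["img"][95:175,215:295],None,fx=5,fy=5,interpolation=2)
b=cv2.resize(p["img"][135:205,265:345],None,fx=4.8,fy=4.8,interpolation=2)
out=np.zeros((400,790,3),np.uint8); out[:,:400]=a; out[:b.shape[0],402:402+b.shape[1]]=b
cv2.imwrite("pics/c8.png",out[:,:,::-1])
```

```text
[ 631.71865673 -193.13784905  188.45675112] [ 0.36800805  0.00850517 -4.78979912]
```

View pics/c8.png

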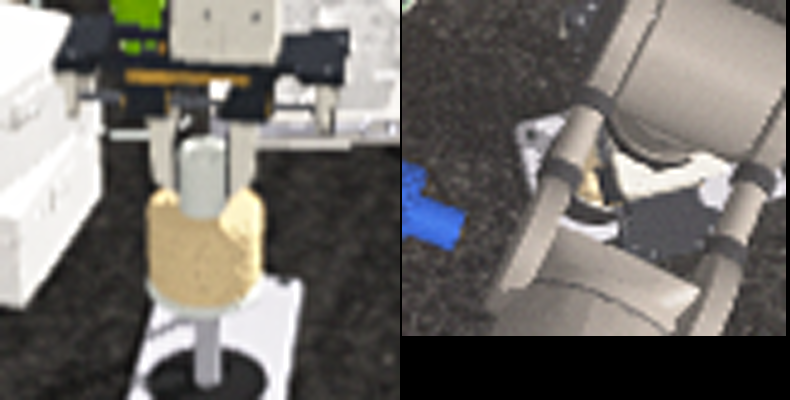

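>>> arm_command(deltas=[[0, 0.003, 0, 0], [0, 0.003, 0, 0], [0, 0.003, 0, 0], [0, 0, 0, 0]])

```text
time: 29.75
tool_pos: [631.4, -193.0, 178.7]
tcp_rot: [-1.572, 0.001, -1.314]
contact_force: [-0.5, 0.5, -3.6]
grip_width: 34.0
```

>>> arm_command(deltas=[[0, 0.004, 0, 0], [0, 0.004, 0, 0], [0, 0.004, 0, 0], [0, 0, 0, 0]])

```text
time: 30.15
tool_pos: [631.3, -193.0, 166.4]
tcp_rot: [-1.572, 0.001, -1.314]
contact_force: [-0.5, 0.1, -4.3]
grip_width: 34.4
```

>>> arm_command(deltas=[[0.0005, 0.006, 0, 0], [0.0005, 0.006, 0, 0], [0.0005, 0.006, 0, 0], [0, 0, 0, 0]])

```text
time: 30.55
tool_pos: [631.5, -194.4, 147.9]
tcp_rot: [-1.573, 0.001, -1.314]
contact_force: [0.5, -0.2, -4.5]
grip_width: 34.1
```

>>> arm_command(deltas=[[0.0005, 0.006, 0, 0], [0.0005, 0.006, 0, 0], [0.0005, 0.006, 0, 0], [0, 0, 0, 0]])

```text
time: 30.95
tool_pos: [631.9, -195.9, 130.0]
tcp_rot: [-1.572, 0.001, -1.314]
contact_force: [-0.7, -0.3, -4.6]
grip_width: 34.7
```

>>> arm_command(deltas=[[0.0003, 0.006, 0, 0], [0, 0.006, 0, 0], [0, 0.005, 0, 0], [0, 0.003, 0, 0], [0, 0, 0, 0]])

```text
time: 31.45
tool_pos: [632.3, -196.1, 110.5]
tcp_rot: [-1.572, 0.001, -1.313]
contact_force: [-1.3, 2.5, -5.6]
grip_width: 34.5
```

>>> arm_command(deltas=[[0, 0.0015, 0, 0], [0, 0.0015, 0, 0], [0, 0, 0, 0]])

```text
time: 31.75
tool_pos: [632.4, -196.2, 108.5]
tcp_rot: [-1.571, 0.0, -1.314]
contact_force: [-1.8, 3.5, -1.8]
grip_width: 34.4
```

>>> arm_command(deltas=[[0, 0.001, 0, 0], [0, 0.001, 0, 0], [0, 0, 0, 0]])

```text
time: 32.05
tool_pos: [633.0, -197.3, 107.8]
tcp_rot: [-1.569, -0.003, -1.314]
contact_force: [-4.8, -0.7, 5.1]
grip_width: 34.1
```

>>> arm_command(deltas=[[0, 0.001, 0, 0], [0, 0.001, 0, 0], [0, 0, 0, 0]])

```text
time: 32.35
tool_pos: [633.5, -198.5, 107.2]
tcp_rot: [-1.568, -0.005, -1.314]
contact_force: [-6.3, -2.8, 10.0]
grip_width: 34.4
```

Run:
```python
from h import *
s=vision.capture("side"); m=mask(s,"full_spool",(255,158)); o=bot.get_obs(); print(o["tool_pos"],o["contact_force"],o["moment"])
for z in(20,24,28):
    q=fit(lambda v:np.abs(render(s,frame(v[0],v[1],z,0),FULL)-m).sum(),[633,-197],[4,4]); print(z,q.x.round(1),q.fun)
q=fit(lambda v:np.abs(render(s,frame(633,-197.5,v[0],-1.314,v[1]),FULL)-m).sum(),[24,0.],[4,.1]); print(q.x,q.fun)
```

```text
full_spool (0.81, (np.float64(255.51661129568106), np.float64(160.9418604651163), 602))
[ 633.45708348 -198.55200358  107.23218465] [-5.15986981 -2.87278564 10.65802083] [-0.13286238  1.23427297  0.01186865]
20 [ 634.7 -199.1] 39.1875
24 [ 631.9 -192.3] 39.5
28 [ 629.8 -187.5] 42.4375
[ 2.00993042e+01 -3.42788696e-03] 42.125
```

>>> arm_command(deltas=[[0, -0.001, 0, 0], [0, 0, 0, 0], [0, 0, 0, 0], [0, 0, 0, 0], [0, 0, 0, 0]], claw=0)

```text
time: 32.95
tool_pos: [632.7, -196.3, 105.2]
tcp_rot: [-1.571, -0.0, -1.313]
contact_force: [0.0, 0.4, -0.6]
grip_width: 70.0
```

>>> arm_command(deltas=[[0, 0, 0, 0], [0, -0.02, 0, 0], [0, -0.04, 0, 0], [0, -0.04, 0, 0], [0, -0.03, 0, 0]])

```text
time: 33.45
tool_pos: [633.0, -196.5, 238.2]
tcp_rot: [-1.569, -0.002, -1.313]
contact_force: [0.6, -0.5, 0.1]
grip_width: 91.7
```

>>> arm_command(deltas=[[0, 0, 0, -8.3], [0, 0, 0, -8.3], [0, 0, 0, -8.3], [0, 0, 0, -8.3], [0, 0, 0, -8.3]])

```text
time: 33.95
tool_pos: [632.6, -196.3, 235.3]
tcp_rot: [-1.571, -0.0, -0.583]
contact_force: [0.1, -0.1, 0.2]
grip_width: 92.1
```

>>> arm_command(deltas=[[0, 0, 0, -8.3], [0, 0, 0, -8.3], [0, 0, 0, -8.3], [0, 0, 0, -8.3], [0, 0, 0, -8.3]])

```text
time: 34.45
tool_pos: [632.6, -196.3, 235.3]
tcp_rot: [-1.571, 0.0, 0.141]
contact_force: [-0.4, -0.1, -0.8]
grip_width: 91.9
```

>>> arm_command(deltas=[[0, 0, 0, -8.3], [0, 0, 0, -8.2], [0, 0, 0, 0]])

```text
time: 34.75
tool_pos: [632.6, -196.3, 235.3]
tcp_rot: [-1.571, 0.0, 0.424]
contact_force: [0.9, -0.7, 0.4]
grip_width: 91.8
```

Run:
```python
from h import *
s=vision.capture("side"); p=vision.capture("top"); o=bot.get_obs(); print(o["tool_pos"],o["tcp_rot"])
m=mask(s,"full_spool",(255,158))
q=fit(lambda v:np.abs(render(s,frame(633,-197.5,v[0],-1.314,v[1]),FULL)-m).sum(),[24,0.],[4,.1]); print(q.x,q.fun)
for c in(p,s):
  for n in("guide_arm_knob","guide_arm","guide_arm_eye"):
    for r in vision.find_in(c,n)[:2]: print(n,round(r["confidence"],2),world(c,r["xyz"]).round())
a=cv2.resize(s["img"][85:185,215:315],None,fx=3.9,fy=3.9,interpolation=2)
b=cv2.resize(p["img"][135:205,265:365],None,fx=3.9,fy=3.9,interpolation=2)
out=np.zeros((390,790,3),np.uint8); out[:,:390]=a; out[:b.shape[0],395:395+b.shape[1]]=b
cv2.imwrite("pics/c9.png",out[:,:,::-1])
```

```text
[ 632.55116772 -196.33413698  235.37889737] [-1.57089396e+00  1.82241875e-05  4.19192340e-01]
full_spool (0.94, (np.float64(255.23243243243243), np.float64(160.14414414414415), 555))
[37.50024414  0.31609192] 64.6875
guide_arm_knob 0.41 [ 575. -342.  170.]
guide_arm 0.62 [ 572. -346.  170.]
guide_arm_eye 0.46 [ 574. -346.  169.]
guide_arm_eye 0.19 [ 611. -285.   14.]
guide_arm_knob 0.41 [ 596. -335.  168.]
guide_arm_eye 0.46 [ 602. -333.  170.]
```

View pics/c9.png

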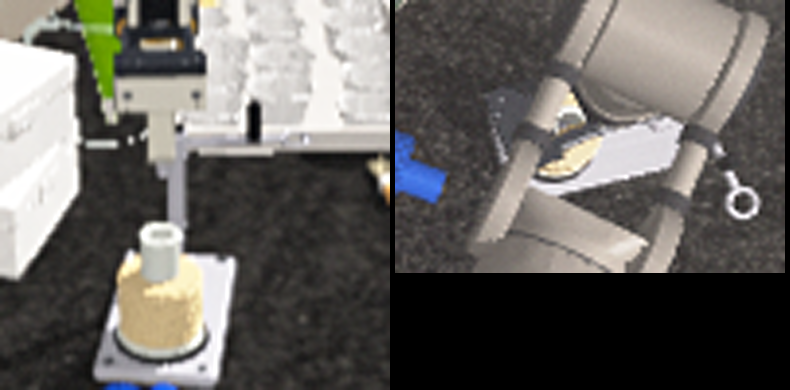

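>>> arm_command(deltas=[[-0.0235, 0, -0.0283, 0], [-0.0235, 0, -0.0283, 0], [-0.0235, 0, -0.0283, 0], [-0.0235, 0, -0.0283, 0], [0, 0, 0, 0]])

```text
time: 35.7
tool_pos: [591.4, -342.9, 234.9]
tcp_rot: [-1.572, 0.001, 0.417]
contact_force: [-0.2, -0.0, -0.4]
grip_width: 91.8
```

>>> arm_command(deltas=[[0, 0.02, 0, 0], [0, 0.02, 0, 0], [0, 0.01, 0, 0], [0, 0, 0, 0], [0, 0, 0, 0]])

```text
time: 36.2
tool_pos: [593.8, -338.0, 186.2]
tcp_rot: [-1.572, -0.0, 0.423]
contact_force: [0.5, -0.3, 0.7]
grip_width: 92.0
```

>>> arm_command(deltas=[[0, 0, 0, 0], [0, 0, 0, 0], [0, 0, 0, 0], [0, 0, 0, 0], [0, 0, 0, 0]], claw=255)

```text
time: 36.7
tool_pos: [593.3, -338.2, 185.6]
tcp_rot: [-1.571, -0.0, 0.423]
contact_force: [-0.7, 0.2, 0.5]
grip_width: 56.5
```

>>> arm_command(deltas=[[0, 0, 0, 0], [0, 0, 0, 0], [0, 0, 0, 0], [0, 0, 0, 0], [0, 0, 0, 0]])

```text
time: 37.2
tool_pos: [593.3, -338.1, 185.4]
tcp_rot: [-1.571, 0.0, 0.423]
contact_force: [0.9, 0.2, -0.1]
grip_width: 16.1
```

>>> arm_command(deltas=[[0, 0, 0, 0], [0, 0, 0, 0]])

```text
time: 37.4
tool_pos: [593.3, -338.2, 185.4]
tcp_rot: [-1.571, 0.0, 0.423]
contact_force: [-0.6, -0.5, 0.0]
grip_width: 13.8
```

>>> arm_command(deltas=[[0.0003, 0, 0.0065, 5], [0.0003, 0, 0.0065, 5], [0.0003, 0, 0.0065, 5], [0.0003, 0, 0.0065, 5], [0.0003, 0, 0.0065, 5]])

```text
time: 37.9
tool_pos: [585.9, -306.7, 185.4]
tcp_rot: [-1.571, 0.002, -0.017]
contact_force: [-3.4, -0.7, 0.5]
grip_width: 14.1
```

>>> arm_command(deltas=[[0.0003, 0, 0.0065, 5], [0.0003, 0, 0.0065, 5], [0.0003, 0, 0.0065, 5], [0.0003, 0, 0.0065, 5], [0.0003, 0, 0.0065, 5]])

```text
time: 38.4
tool_pos: [592.7, -274.6, 185.4]
tcp_rot: [-1.572, 0.004, -0.453]
contact_force: [-6.1, 1.2, 2.2]
grip_width: 13.9
```

>>> arm_command(deltas=[[0.0003, 0, 0.0065, 5], [0.0003, 0, 0.0065, 5], [0.0003, 0, 0.0065, 5], [0.0003, 0, 0.0065, 5], [0.0003, 0, 0.0065, 5]])

```text
time: 38.9
tool_pos: [612.7, -248.2, 185.4]
tcp_rot: [-1.573, 0.005, -0.889]
contact_force: [-6.7, 4.6, 3.5]
grip_width: 13.7
```

>>> arm_command(deltas=[[0.0003, 0, 0.0065, 5], [0.0003, 0, 0.0065, 5], [0.0003, 0, 0.0065, 5], [0, 0, 0, 0]])

```text
time: 39.3
tool_pos: [630.4, -237.1, 185.4]
tcp_rot: [-1.572, 0.005, -1.149]
contact_force: [-5.0, 6.8, 3.6]
grip_width: 14.0
```

>>> arm_command(deltas=[[-0.0007, 0, 0.003, 2], [0.0002, 0, 0.003, 2], [0, 0, 0, 0]])

```text
time: 39.6
tool_pos: [635.5, -235.0, 185.4]
tcp_rot: [-1.572, 0.004, -1.218]
contact_force: [-3.8, 5.4, 2.9]
grip_width: 14.2
```

>>> arm_command(deltas=[[0, 0, 0.002, 1.5], [0, 0, 0.002, 1.5], [0, 0, 0, 0]])

```text
time: 39.9
tool_pos: [639.1, -233.8, 185.4]
tcp_rot: [-1.573, 0.004, -1.27]
contact_force: [-3.9, 5.0, 2.6]
grip_width: 14.1
```

>>> arm_command(deltas=[[0, 0, 0.0015, 1], [0, 0, 0.0015, 1], [0, 0, 0, 0]])

```text
time: 40.2
tool_pos: [641.3, -233.1, 185.4]
tcp_rot: [-1.574, 0.004, -1.305]
contact_force: [-7.5, 4.9, 4.5]
grip_width: 14.3
```

Force along the tangent starts to rise; press on slightly.

>>> arm_command(deltas=[[0, 0, 0.001, 0], [0, 0, 0.001, 0], [0, 0, 0, 0]])

```text
time: 40.5
tool_pos: [641.5, -233.1, 185.3]
tcp_rot: [-1.578, 0.005, -1.305]
contact_force: [-13.9, 3.7, 5.8]
grip_width: 14.1
```

>>> arm_command(deltas=[[0, 0, 0.001, 0], [0, 0, 0, 0]])

```text
time: 40.7
tool_pos: [641.6, -233.1, 185.3]
tcp_rot: [-1.58, 0.005, -1.305]
contact_force: [-16.5, 2.8, 8.4]
grip_width: 13.7
```

>>> arm_command(deltas=[[0, 0, 0, 0], [0, 0, 0, 0], [0, 0, 0, 0], [0, 0, 0, 0], [0, -0.03, 0, 0]], claw=120)

```text
time: 41.2
tool_pos: [644.1, -233.0, 211.0]
tcp_rot: [-1.577, 0.006, -1.305]
contact_force: [0.1, -0.7, -0.4]
grip_width: 47.2
```

>>> arm_command(deltas=[[0, -0.05, 0, 0], [0.02, -0.05, -0.03, 0], [0.02, -0.03, -0.04, 0], [0.02, 0, -0.05, 0], [0.02, 0, -0.05, 0]])

```text
time: 41.7
tool_pos: [515.0, -344.7, 335.0]
tcp_rot: [-1.569, -0.003, -1.304]
contact_force: [0.2, -1.2, -0.4]
grip_width: 48.8
```

>>> arm_command(deltas=[[0.02, 0, -0.05, 0], [0.02, 0, -0.05, 0], [0.02, 0, -0.03, 0], [0, 0, 0, 0]])

```text
time: 42.1
tool_pos: [409.0, -434.5, 333.9]
tcp_rot: [-1.572, -0.001, -1.31]
contact_force: [0.8, 1.0, 0.1]
grip_width: 48.7
```

Run:
```python
from h import *
s=vision.capture("side"); p=vision.capture("top"); o=bot.get_obs(); print(o["time"],o["tool_pos"],o["contact_force"])
a=cv2.resize(s["img"][80:310,130:310],None,fx=2.4,fy=2.4,interpolation=2)
b=cv2.resize(p["img"][125:215,240:340],None,fx=3.6,fy=3.6,interpolation=2)
out=np.zeros((552,795,3),np.uint8); out[:,:432]=a; out[:b.shape[0],435:435+b.shape[1]]=b
cv2.imwrite("pics/c10.png",out[:,:,::-1])
K=np.linalg.inv(p["camera_matrix"]); Ti=np.linalg.inv(p["world_to_cam"])
for n in("sugar_shaker","milk_carton","measuring_jug","part_spool"):
    for c in(p,s):
        for r in vision.find_in(c,n)[:1]: print(n,round(r["confidence"],2),world(c,r["xyz"]).round())
```

```text
42.2 [ 412.02440087 -431.66534859  333.88938714] [ 1.11147136 -0.10656882  0.46865957]
sugar_shaker 0.55 [412.  -7.  77.]
sugar_shaker 0.54 [404.  -0.  54.]
milk_carton 0.82 [772.  -5. 167.]
milk_carton 0.69 [763.  29. 116.]
measuring_jug 0.91 [294. 397.  58.]
measuring_jug 0.86 [300. 354.  86.]
part_spool 0.76 [601. 345. 110.]
part_spool 0.84 [589. 374. 105.]
```

View pics/c10.png

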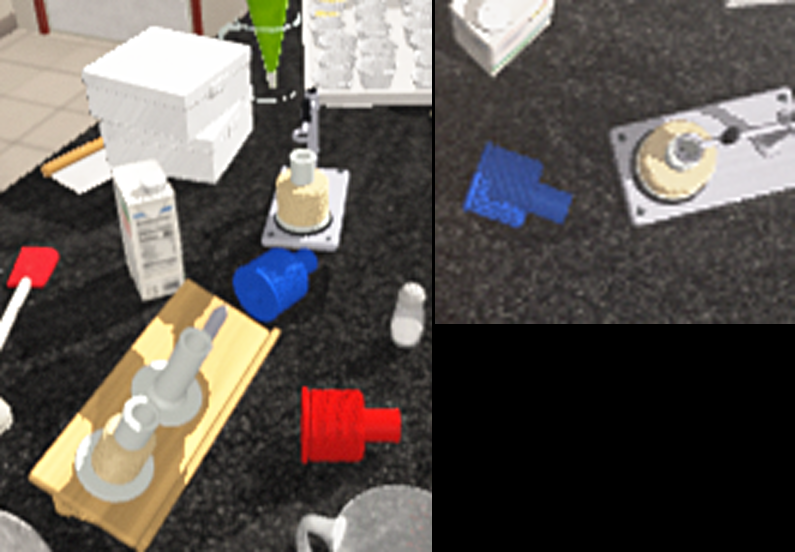

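```bash
python3 -c "
from plant import job
print(job.close_job())"
```

```text
the job is handed in; nothing more can be done
None
```

The job is done in the order you asked and was handed in at about 42.5 s of the 72 s allowed.

- **What I did:** I swung the guide arm aside and moved the empty core from the spindle to the middle peg. I then lowered the full spool from the right-hand peg onto the spindle, and swung the arm back until it pressed on its stop. The tool can't tilt, so I pivoted each piece in the grip against the spindle or peg tip to change its lean.
- **Core:** the fit to the side picture put it 0.1 mm off the board, and I felt the board when pressing it home.
- **Full spool:** while still gripped it fitted at z ≈ 20 mm with no tilt, so it was sitting on the seat. The last picture shows it upright with the arm over it.
- **Guide arm:** against the stop its position held while the force rose to about 17 N.
- **Everything else:** the part-used spool, milk carton, sugar shaker and measuring jug were found within a few mm of their starting places; one top-view reading for the shaker at the start was a false match. The gripper is clear.
- **Checks that disagreed:**
  - The spool touched down 3–5 mm higher in tool height than I expected, which I put down to a slightly different hold on the collar.
  - One fit of the released spool gave z ≈ 37 mm and a tilt. It fitted worse than the earlier one, and the pictures show the spool seated, so I took it as false.
  - Tilt readings of the spool in mid-air were noisy, but it went onto the spindle with only a few newtons.

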